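Hang the repair caddy on the hallway hook

ROBOT

A 6-joint arm with a two-finger parallel gripper is mounted at the origin on the work surface. World frame = base frame: x ahead of the robot, y to its left, z up, the work surface at z = 0. Lengths are in m, angles in degrees, forces in N, time in s.
With the tool pointing down it reaches from about 0.325 to 0.85 m from the base axis. Payload 15.5 kg.
Tool frame: the origin (TCP) lies at the very end of the fingers, on their centre line; the grasp point (between the pads) lies arm.grip_depth behind it (arm.grip_depth is the distance from the TCP to the grasp point, in m); z points along the fingers, y is the line along which they close (so a half turn about z gives the same grasp; the last joint's range is limited). The gripper opens to 91 mm and grips with 3 to 60 N. Pads are 32 mm wide; open, the fingers measure 118 mm over their backs; the gripper's body (76 mm by 178 mm) begins 60 mm behind the grasp point.
Start: joints at [-82.706, 28.281, 77.091, -0, 74.628, -5.472], TCP at [0.138, -0.61, 0.214] pointing down, gripper open.
Joint ranges: [-166.48, 166.48], [-47.26, 123.95], [12.59, 153.08], [-70.14, 250.14], [6.76, 159.57], [-176.63, 176.63]. Speed limits (degrees/s): [108.29, 108.29, 147.25, 172.46, 172.46, 172.46].

INTERFACE

Orientations are given as a 3x3 rotation matrix whose columns are the frame's x, y, z axes.
In Python, from rig import arm gives the robot as it stands. Calls block until the motion is done:
- arm.move_to(position, orientation): joint-space move of the TCP to a pose.
- arm.move_l(position, orientation=None, feed=0.15): straight line of the TCP; orientation=None keeps the orientation; feed is the mean speed in m/s.
- arm.move_joints(angles): joint-space move.
- arm.grip(opening): finger opening in m; the grip force is fixed at half the most; returns when the fingers have stopped.
- arm.sleep(seconds).
- arm.solve_ik(position, orientation): joint angles nearest the present ones, or None.
- arm.snapshot(name): name is "scene" or "top" or "wrist"; returns the picture (400x640x3 uint8, red, green, blue); there is no depth.
- arm.get_calibration(name): a dict with "intrinsics" (3x3 intrinsics, pixels), "k1" (the pictures are not rectified: a ray, as slopes to the right and down, at radius r is drawn at 1 + k1 r^2 times it, then the intrinsics apply), "cam_to_world" (4x4, takes a point from camera to world coordinates). Camera axes: x right, y down, z forward; pixel columns grow to the right and rows downward; lengths in m; the calibration is good to about 2 mm. A picture is of the moment at which its call begins: read the wrist's pose just before it. get_calibration takes no time and is no camera call; for the wrist camera it gives the pose at the moment of the call.
A pose or a line that the arm cannot do raises arm.Unreachable and nothing moves.
- arm.sign_off(): hands the job in; it is judged then, once.
Readings, each from a call of its own:
- arm.current_t(): time.
- arm.current_joint_positions(): joint angles.
- arm.current_dq(): joint speeds.
- arm.current_tau(): joint torques, N m.
- arm.current_ee_pos(): TCP position.
- arm.current_tool_rot(): TCP orientation.
- arm.current_force(): force on the tool from outside, world axes, zero at the start.
- arm.current_torque(): the same for the moment, N m.
- arm.current_width(): finger opening in m.
- arm.current_grasp_force(): force on a finger pad.
Only numpy, scipy, OpenCV 4.12 (cv2) and the standard library are available. Lean on these libraries where they do the work, as an engineer would, in place of code of your own. Each camera call takes 0.05 s, during which the arm holds its last target. There are 200 camera calls.

TASK

Swing the flat-lying wire bail of the clear repair caddy upright while the caddy stands on the shelf, then lift the caddy by the bail and hang it on the twin-prong hook: lay the bail on the two prongs, slide it gently along them past the two orange spring gates so that they close behind it, and let go with the caddy hanging still. Do not force or bang the caddy against the hook, do not tip it, and leave the other things on the shelf where they are.

Things in the scene. Friction and masses are not known exactly. Their poses are not given: they have to be found in the camera images.
- caddy: Loose clear box with white clip-on lid and blue clips, 84 (x) by 120 (y) by 66 mm high, 0.29 to 0.46 kg with contents. Origin: centre of its underside; z up. Its bail pivots about a line along y, 46 mm above the underside. Stands on the shelf, left or right of the middle.
- bail (a joint): Angle of the wire bail about the caddy's y axis (rad): 0 flat, reaching out to the caddy's -x side (towards the robot), on a stop; 1.57 upright. It starts at 0 to 0.15. Slight friction (0.05 N m): stays where it is left. The bail is a U of 6 mm round wire: two legs 110 mm long at y = -64 and +64 mm and a straight crossbar parallel to the caddy's y.
- bail_grip (a point): Centre of the bail's crossbar, 110 mm from the pivot line: middle of the round red grip sleeve, 14 mm diameter, 38 mm long, coaxial with the wire and turning freely on it. The bare 6 mm wire either side of the sleeve lies on the prongs. y runs along the crossbar; x points to the pivot line.
- stand: Fixed hook stand. Origin: on the shelf right under the hook's seat; x points from the hook's mouth to its back, y along the seated crossbar, z up. A post at x = +86 mm carries a fork clamped at an unreported height: the seated wire's centre line is 207 to 243 mm above the shelf, equal on both prongs; find it by feel or camera. Fork and post end at most 37 mm above it.
- hook_seat (a point): Seat point for the crossbar's centre at the fork's middle height, z = 225 mm (real seat up to 18 mm higher or lower). Two prongs of 6 mm bar at y = -43 and +43 mm; between them nothing from x = -48 to +66 mm, room for fingers. A back stop stops the wire's centre at x = 0. A yellow cover over x = -19 to +9 mm has its underside 7 mm, its top 37 mm above the seated wire's centre.
- hook_mouth (a point): Middle of the mouth, 28 mm before hook_seat, same height. The prongs' floor is level from mouth to seat. The mouth is open upwards: wire centre 6 mm either way along x; in front a flared lip, tip at x = -48 mm, 13 mm above the seated wire's centre. Under the cover the wire can lift 4 mm at most. Prongs reach 9 mm below the seated wire: lid passes under them, bail legs outside.
- gate_left (a joint): Orange spring gate hanging across the passage of the prong at y = +43 mm, 16 mm before the seat (rad): 0 closed, at its stop; up to 1.6 when swung towards the back by the wire. Opens only inwards. Pushing the wire past both gates takes about 3 to 8 N in all; they snap shut behind it.
- gate_right (a joint): Same gate of the prong at y = -43 mm (rad): 0 closed, up to 1.6 swung inwards.
- wrench: Bystander: loose steel pedal wrench, 260 mm long, lying on the right. Origin: underside centre.
- front_light: Bystander: loose white front light, 75 mm long, 38 mm thick, lying near the robot in the middle. Origin: underside centre.
- tire_levers: Bystander: stack of three black tire levers, 120 by 20 by 15 mm, in the middle. Origin: underside centre.
- oil_bottle: Bystander: loose yellow oil bottle, 44 mm diameter, 120 mm high, far left. Origin: underside centre.
- bell: Bystander: loose brass bicycle bell, 52 mm diameter, 33 mm high, left. Origin: underside centre.
Mind the look-alikes: they are no part of the job. Of the things that look like the caddy, take the one that is farthest to the robot's right at the start.

How it is judged:
By the outcome, as a careful person would: the job done as asked, in the order asked, and still so for the second after the job is handed in, with the robot touching nothing.
It also fails if it takes over 72 s, if anything falls off the work surface, if the arm or the gripper's body presses on something with over 40 N, if the wrist force passes 120 N, or if a joint passes its speed limit or range.

## Working session

There is one attempt and no reset: what is moved stays moved. The work goes in short steps, each a Python script; the robot and the scene stay as the last script left them, time stands still between calls to the robot, and variables do not carry over. Pictures are saved under pics/ and viewed, at most 10 in all, crops included, and the job is handed in when it is done.

```bash
ls; mkdir -p pics
python3 - <<'E'
from rig import arm
import cv2,numpy as np
for n in("scene","top"):
    im=arm.snapshot(n); cv2.imwrite(f"pics/{n}0.png",im[:,:,::-1])
    c=arm.get_calibration(n); print(n,np.round(c["intrinsics"],1).tolist(),c["k1"],np.round(c["cam_to_world"],3).tolist())
print(arm.grip_depth,arm.current_t(),arm.current_width(),np.round(arm.current_tool_rot(),3).tolist())
a=cv2.imread("pics/scene0.png");b=cv2.imread("pics/top0.png")
E
```

```text
pics
scene [[422.4, 0.0, 318.7], [0.0, 422.4, 198.9], [0.0, 0.0, 1.0]] -0.06834973674055493 [[0.097, 0.835, -0.542, 1.189], [0.995, -0.078, 0.059, -0.063], [0.007, -0.545, -0.838, 1.28], [0.0, 0.0, 0.0, 1.0]]
top [[386.8, 0.0, 321.3], [0.0, 386.8, 200.9], [0.0, 0.0, 1.0]] 0.02067656793929428 [[0.0, -0.982, 0.189, 0.28], [-1.0, -0.001, -0.003, -0.009], [0.003, -0.189, -0.982, 1.167], [0.0, 0.0, 0.0, 1.0]]
0.0188 0.1 0.09131036887388765 [[0.975, 0.221, -0.0], [0.221, -0.975, 0.001], [0.0, -0.001, -1.0]]
```

View pics/scene0.png

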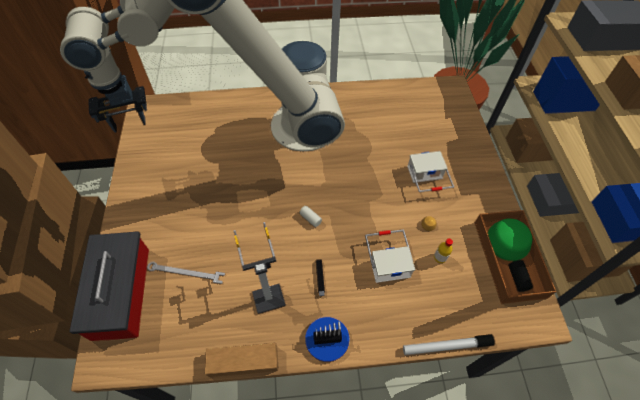

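View pics/top0.png

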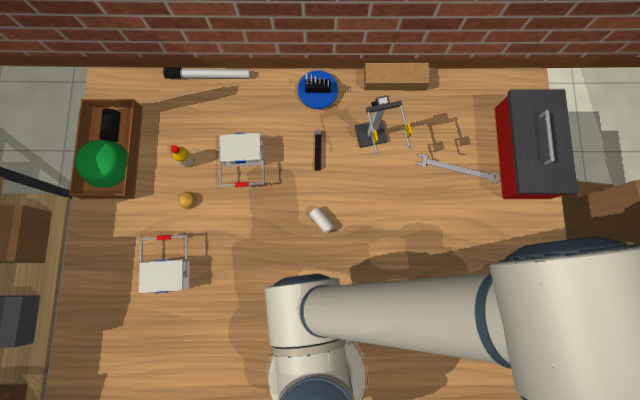

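The top view shows the target caddy at about (240,160), farther right than its look-alike at (163,265). The stand is at about (385,120). Next, enlarged crops.

```bash
cat > h.py <<'E'
import numpy as np,cv2
from rig import arm
def ray(cal,uv):
    K=cal["intrinsics"];T=np.array(cal["cam_to_world"]);k=cal["k1"]
    d=cv2.undistortPoints(np.array([[uv]],float),np.array(K),np.array([k,0,0,0,0.]))[0,0]
    return T[:3,3],T[:3,:3]@np.array([d[0],d[1],1])
def at_z(cal,uv,z):
    o,d=ray(cal,uv); return o+d*(z-o[2])/d[2]
def tri(pairs):
    A=0;b=0
    for cal,uv in pairs:
        o,d=ray(cal,uv);d=d/np.linalg.norm(d);P=np.eye(3)-np.outer(d,d);A=A+P;b=b+P@o
    x=np.linalg.solve(A,b)
    res=[np.linalg.norm((np.eye(3)-np.outer(d/np.linalg.norm(d),d/np.linalg.norm(d)))@(x-o)) for o,d in (ray(*p) for p in pairs)]
    return x,max(res)
E
python3 - <<'E'
import cv2,numpy as np
a=cv2.imread("pics/scene0.png");b=cv2.imread("pics/top0.png")
f=lambda i,x,y,w,h:cv2.resize(i[y:y+h,x:x+w],(400,300),interpolation=cv2.INTER_CUBIC)
cv2.imwrite("pics/crop1.png",np.vstack([np.hstack([f(b,200,120,80,75) if 0 else f(b,200,125,100,75),f(b,340,90,100,75)]),np.hstack([f(a,350,220,100,75),f(a,225,220,100,75) if 0 else f(a,220,220,120,90)])]))
E
```

```text
(no output)
```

View pics/crop1.png

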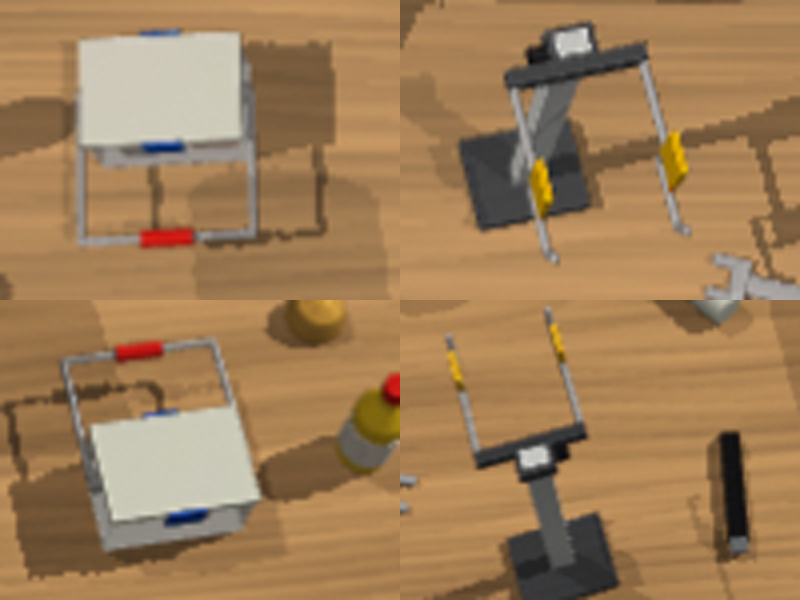

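Crops: the grip sleeve is at crop (167,238) in top and (139,351) in scene. The lid corners, prong tips and yellow covers are all readable. I'll triangulate these.

Run:
```python
from h import *
ct,cs=arm.get_calibration("top"),arm.get_calibration("scene")
A=lambda u,v:(200+u/4-.4,125+v/4-.4)
B=lambda u,v:(350+u/4-.4,220+(v-300)/4-.4)
C=lambda u,v:(340+(u-400)/4-.4,90+v/4-.4)
D=lambda u,v:(220+(u-400)*.3-.4,220+(v-300)*.3-.4)
for n,a,b in [("grip",(167,238),(139,351)),("bail+y",(80,241),(213,343)),("bail-y",(253,236),(66,360)),
 ("lid near+y",(80,143),(235,406)),("lid near-y",(243,145),(90,425)),("lid far-y",(240,33),(110,522)),("lid far+y",(78,40),(259,498))]:
    x,r=tri([(ct,A(*a)),(cs,B(*b))]); print(n,x.round(4),round(r,4))
for n,a,b in [("tip+y",(553,259),(547,312)),("tip-y",(684,231),(449,340)),("cov+y",(541,187),(558,342)),("cov-y",(674,160),(455,363)),("bar+y",(508,78),(585,433)),("bar-y",(646,47),(477,463))]:
    x,r=tri([(ct,C(*a)),(cs,D(*b))]); print(n,x.round(4),round(r,4))
```

```text
grip [0.5455 0.2258 0.0501] 0.0009
bail+y [0.5433 0.2896 0.049 ] 0.0004
bail-y [0.5474 0.1634 0.049 ] 0.0019
lid near+y [0.6125 0.2887 0.0697] 0.0013
lid near-y [0.6139 0.171  0.0612] 0.0019
lid far-y [0.6994 0.1735 0.066 ] 0.0004
lid far+y [0.6923 0.2926 0.069 ] 0.0003
tip+y [ 0.5794 -0.1539  0.2324] 0.0002
tip-y [ 0.5983 -0.2376  0.231 ] 0.0003
cov+y [ 0.6199 -0.1444  0.2515] 0.0002
cov-y [ 0.6353 -0.2274  0.2576] 0.0009
bar+y [ 0.6982 -0.1267  0.2382] 0.0005
bar-y [ 0.7179 -0.2142  0.2414] 0.0013
```

```bash
cat >> h.py <<'E'
def R(yaw):
    c,s=np.cos(np.radians(yaw)),np.sin(np.radians(yaw))
    return np.array([[-s,c,0],[c,s,0],[0,0,-1.]])
def log(t=""):
    print(t,"t",round(arm.current_t(),2),"ee",np.round(arm.current_ee_pos(),4),"F",np.round(arm.current_force(),2),"w",round(arm.current_width(),4))
E
python3 - <<'E'
from h import *
import json
def shot(n):
    c=arm.get_calibration("wrist"); im=arm.snapshot("wrist")
    cv2.imwrite(f"pics/{n}.png",im[:,:,::-1]); json.dump({k:np.array(v).tolist() for k,v in c.items()},open(n+".json","w"))
    print(np.round(c["cam_to_world"],3).tolist(),c["intrinsics"][0][0])
arm.move_to([0.56,-0.20,0.42],R(12)); shot("w1"); log()
arm.grip(0.045)
arm.move_to([0.545,0.226,0.20],R(2)); shot("w2"); log()
a,b=cv2.imread("pics/w1.png"),cv2.imread("pics/w2.png")
cv2.imwrite("pics/w12.png",np.vstack([a[:300 if 0 else 400],b])[:,:] if 0 else cv2.resize(np.vstack([a,b]),(480,600),interpolation=cv2.INTER_AREA))
E
```

```text
[[0.979, 0.2, 0.049, 0.545], [0.206, -0.95, -0.236, -0.134], [-0.001, 0.241, -0.971, 0.589], [0.0, 0.0, 0.0, 1.0]] 350.3943893571824
 t 2.38 ee [ 0.5597 -0.2008  0.4196] F [-0.09  0.31 -0.19] w 0.0912
[[0.999, 0.033, 0.009, 0.543], [0.034, -0.97, -0.241, 0.294], [0.001, 0.241, -0.97, 0.37], [0.0, 0.0, 0.0, 1.0]] 350.3943893571824
 t 5.01 ee [0.5457 0.2253 0.2005] F [ 0.48 -1.    0.8 ] w 0.045
```

View pics/w1.png

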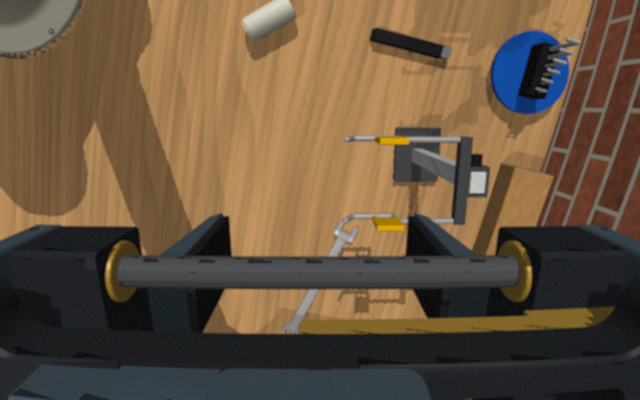

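View pics/w2.png

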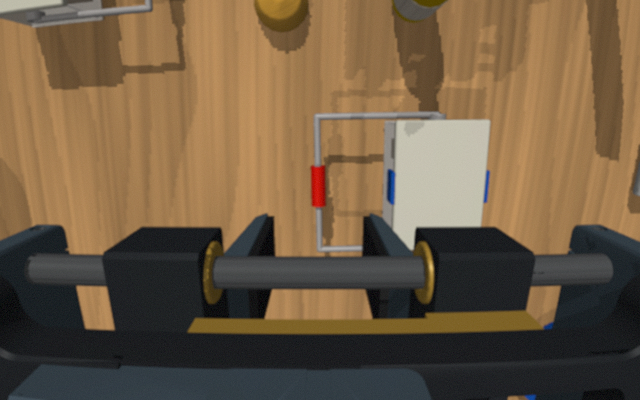

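w2 shows the sleeve at (318,186) with bail corners at (317,117) and (320,249). w1 shows the +y prong tip at (347,138) with its cover at x=379–410, and the −y cover at x=373–405.

Run:
```python
from h import *
import json
c1,c2=[json.load(open(f"w{i}.json")) for i in(1,2)]
for n,uv in[("sleeve",(318,186)),("b+",(317,117)),("b-",(320,249))]: print(n,at_z(c2,uv,.049).round(4))
for n,uv,z in[("tip+",(347,138),.231),("tip-",(338,232),.231),("cov+L",(379,140),.255),("cov+R",(410,140),.255),("cov-L",(373,224),.255),("cov-R",(405,224),.255),("bar+",(463,139),.24),("bar-",(462,221),.24)]:print(n,at_z(c1,uv,z).round(4))
ct,cs=arm.get_calibration("top"),arm.get_calibration("scene")
A=lambda u,v:(200+u/4-.4,125+v/4-.4)
B=lambda u,v:(350+u/4-.4,220+(v-300)/4-.4)
C=lambda u,v:(340+(u-400)/4-.4,90+v/4-.4)
D=lambda u,v:(220+(u-400)*.3-.4,220+(v-300)*.3-.4)
print(tri([(ct,A(167,238)),(cs,B(139,351)),(c2,(318,186))]))
for a,b,w in [((553,259),(547,312),(347,138)),((541,187),(558,342),(394,140)),((674,160),(455,363),(389,224))]:
  print(tri([(ct,C(*a)),(cs,D(*b)),(c1,w)]))
```

```text
sleeve [0.5453 0.2259 0.049 ]
b+ [0.5423 0.2891 0.049 ]
b- [0.5494 0.1629 0.049 ]
tip+ [ 0.5792 -0.1532  0.231 ]
tip- [ 0.5923 -0.2531  0.231 ]
cov+L [ 0.6071 -0.1473  0.255 ]
cov+R [ 0.6361 -0.141   0.255 ]
cov-L [ 0.6217 -0.2296  0.255 ]
cov-R [ 0.6534 -0.223   0.255 ]
bar+ [ 0.6924 -0.1289  0.24  ]
bar- [ 0.7172 -0.2114  0.24  ]
(array([0.54538185, 0.22595168, 0.04983218]), np.float64(0.001031946316322796))
(array([ 0.57925768, -0.15365344,  0.23242566]), np.float64(0.0006058367965040503))
(array([ 0.62060794, -0.14431635,  0.25235573]), np.float64(0.0010478726512834237))
(array([ 0.63585569, -0.22673655,  0.25799299]), np.float64(0.0015340118646840022))
```

```bash
cat > raise.py <<'E'
from h import *
yaw=2.5;ax=np.array([np.cos(np.radians(yaw)),np.sin(np.radians(yaw)),0]);gd=np.array([0,0,arm.grip_depth])
g=np.array([.5454,.2259,.0490]); Rr=R(yaw)
arm.move_l(g-gd+[0,0,.06],Rr,feed=.15); arm.move_l(g-gd,feed=.08); arm.sleep(.2); F0=arm.current_force(); log("down")
arm.grip(0.005); log("grip"); print(arm.current_grasp_force())
if abs(arm.current_width()-.014)>.004: raise SystemExit("grasp?")
L=.110;t0=np.arcsin((g[2]-.046)/L)
for t in np.radians(np.r_[10:91:10]):
    p=g+L*(np.cos(t0)-np.cos(t))*ax+np.array([0,0,L*(np.sin(t)-np.sin(t0))])
    arm.move_l(p-gd,feed=.07)
    print(round(np.degrees(t)),(arm.current_force()-F0).round(2))
arm.sleep(.3);log("up")
cv2.imwrite("pics/up_s.png",arm.snapshot("scene")[200:300,330:490,::-1]); cv2.imwrite("pics/up_w.png",arm.snapshot("wrist")[:,:,::-1])
a=cv2.resize(cv2.imread("pics/up_s.png"),(640,400),interpolation=2)
cv2.imwrite("pics/up.png",cv2.resize(np.vstack([a,cv2.imread("pics/up_w.png")]),(480,600)))
E
python3 raise.py
```

```text
down t 6.99 ee [0.5457 0.226  0.0307] F [ 0.19 -0.14  0.48] w 0.045
grip t 7.58 ee [0.5454 0.226  0.0302] F [-0.21 -0.01  0.43] w 0.0133
29.986286759376526
10 [-1.01  0.62 -1.26]
20 [ 0.79  0.06 -0.65]
30 [-0.1   0.86 -0.38]
40 [ 0.17  1.1  -1.03]
50 [-1.69  0.9   0.99]
60 [-3.84 -1.22  4.63]
70 [-4.59 -0.46 13.7 ]
80 [-3.42 -1.53 17.44]
90 [-0.28 -0.53 16.06]
up t 11.67 ee [0.6571 0.231  0.1391] F [ 0.38 -1.9  17.02] w 0.0134
```

View pics/up.png

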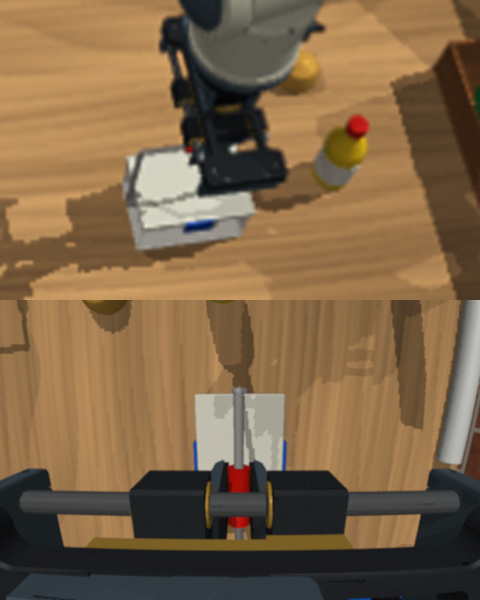

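The bail is upright and the wrist view shows the wire vertical over the lid. It's pressing down about 17 N, so I'll relax upward in small steps to zero force, then lift.

```bash
cat > lift.py <<'E'
from h import *
p=np.array([.6548,.2307,.1372]); 
c=np.array([.5454,.2259,0])+.11*np.array([np.cos(np.radians(2.5)),np.sin(np.radians(2.5)),0]); p[:2]=c[:2]
for i in range(14):
    p[2]+=.001; arm.move_l(p,feed=.03); arm.sleep(.1); F=arm.current_force(); print(round(p[2],4),arm.current_ee_pos()[2].round(4),F.round(2))
    if F[2]<-1.5: break
p[2]+=.03; arm.move_l(p,feed=.04); arm.sleep(.5); log("lift"); 
for i in range(5): arm.sleep(.1); print(arm.current_force().round(2),arm.current_torque().round(3))
E
python3 lift.py
```

```text
0.1382 0.1392 [-0.47  0.71 11.19]
0.1392 0.1393 [0.93 0.37 4.82]
0.1402 0.1397 [ 0.16  0.29 -2.48]
lift t 14.22 ee [0.6553 0.2307 0.1702] F [-0.62  0.33 -3.41] w 0.0136
[-0.65 -0.38 -3.48] [ 0.001 -0.141 -0.016]
[ 0.64  0.86 -3.79] [ 0.06  -0.133 -0.019]
[-0.39  0.07 -3.69] [ 0.04  -0.085 -0.006]
[ 0.71 -0.17 -4.03] [ 0.007 -0.077  0.007]
[ 0.85  0.4  -3.82] [-0.023 -0.125  0.004]
```

```bash
cat > go.py <<'E'
from h import *
yw=12;ax=np.array([np.cos(np.radians(yw)),np.sin(np.radians(yw)),0]);seat=np.array([.6345,-.185,0])
S=lambda d,z:seat+d*ax+np.array([0,0,z])
p=arm.current_ee_pos(); arm.move_l([.6553,.2307,.242],feed=.1)
arm.move_l(S(-.14,.242),R(yw),feed=.12); log("app"); arm.move_l(S(-.028,.242),feed=.06); arm.sleep(.4); log("above mouth")
c=arm.get_calibration("top")
cv2.imwrite("pics/m_t.png",arm.snapshot("top")[70:170,320:480,::-1]);cv2.imwrite("pics/m_s.png",arm.snapshot("scene")[200:300,200:360,::-1]);w=arm.snapshot("wrist")[:,:,::-1]
r=lambda f:cv2.resize(cv2.imread(f),(400,250),interpolation=2)
cv2.imwrite("pics/m.png",np.vstack([np.hstack([r("pics/m_t.png"),r("pics/m_s.png")]),cv2.resize(w[:280],(800,350))]))
E
python3 go.py
```

```text
app t 19.67 ee [ 0.4976 -0.2139  0.242 ] F [ 0.03 -0.68 -3.59] w 0.0134
above mouth t 22.08 ee [ 0.6071 -0.1908  0.242 ] F [-1.54 -0.48 -3.11] w 0.0131
```

View pics/m.png

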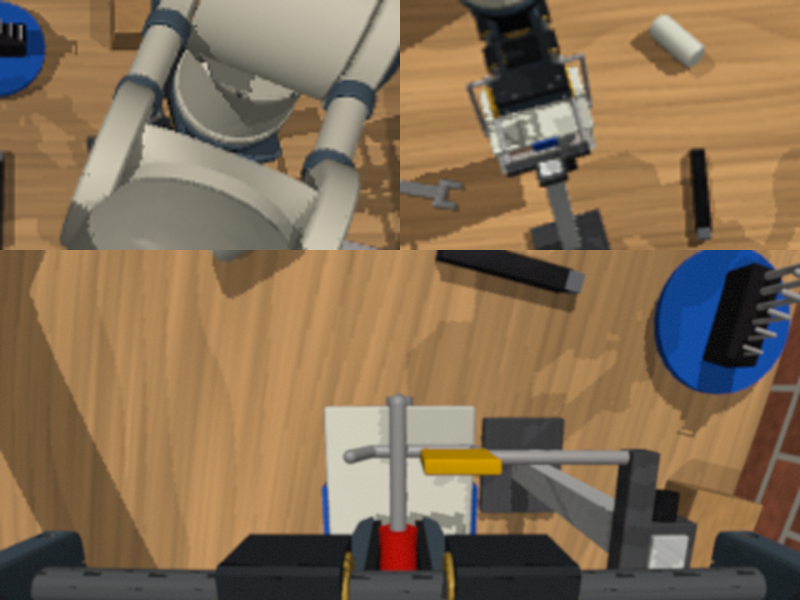

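The wire is centred in the mouth: it sits at px 398, between the lip's end at 377 and the cover's front at 422, and is square to the prong. I'll lower by feel.

```bash
cat > lower.py <<'E'
from h import *
exec(open("go.py").read().split("p=arm")[0].split("\n",1)[1])
def F(n=4):
    f=[]
    for _ in range(n): arm.sleep(.03); f.append(arm.current_force())
    return np.mean(f,0)
arm.move_l(S(-.028,.213),feed=.05); arm.sleep(.2); F0=F(8); print(F0.round(2))
z=.213
while z>.185:
    z-=.001; arm.move_l(S(-.028,z),feed=.03); f=F(); print(round(z,4),f.round(2))
    if f[2]-F0[2]>2.5: break
arm.sleep(.2); print(F(6).round(2)); log("laid")
w=arm.snapshot("wrist")[:,:,::-1]; cv2.imwrite("pics/laid.png",cv2.resize(w[100:280,200:520],(800,450),interpolation=2))
E
python3 lower.py
```

```text
[-0.18 -0.05 -3.48]
0.212 [ 0.  -0.3 -2.9]
0.211 [ 0.28  0.19 -3.07]
0.21 [ 0.19  0.22 -3.34]
0.209 [-0.37 -0.06 -3.  ]
0.208 [ 0.22 -0.05 -3.35]
0.207 [-0.17 -0.01 -3.33]
0.206 [ 0.23 -0.14 -3.09]
0.205 [-1.19  0.39  3.75]
[-1.61  0.51  5.6 ]
laid t 26.9 ee [ 0.6072 -0.1909  0.2052] F [-2.37  0.77  6.19] w 0.0131
```

View pics/laid.png

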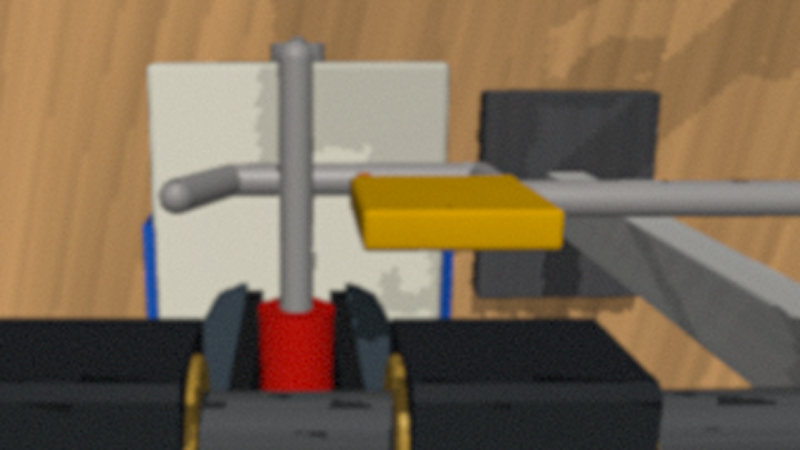

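The wire lies on the prong in the mouth, with the lip to its left and the cover to its right. I'll relieve the pressing force, then slide it in by feel.

```bash
cat > slide.py <<'E'
from h import *
exec(open("go.py").read().split("p=arm")[0].split("\n",1)[1])
def F(n=3):
    f=[]
    for _ in range(n): arm.sleep(.03); f.append(arm.current_force())
    return np.mean(f,0)
z=.2056; arm.move_l(S(-.028,z),feed=.03); print(F(6).round(2))
d=-.028
while d<.008:
    d+=.002 if d<-.004 else .001
    arm.move_l(S(d,z),feed=.03); f=F(); fx=f@ax
    print(round(d,4),"fx",round(fx,2),"fz",round(f[2],2))
    if d>-.006 and fx<-6 or fx<-15: break
log("slid")
E
python3 slide.py
```

```text
[ 0.54 -0.01  0.01]
-0.026 fx 1.28 fz -0.95
-0.024 fx 0.93 fz -1.17
-0.022 fx 0.97 fz -1.56
-0.02 fx -1.77 fz -1.04
-0.018 fx -2.63 fz -1.86
-0.016 fx -2.5 fz -2.7
-0.014 fx -2.82 fz -3.72
-0.012 fx -1.58 fz -5.21
-0.01 fx 1.28 fz -7.82
-0.008 fx 0.55 fz -7.9
-0.006 fx 0.1 fz -3.19
-0.004 fx 0.39 fz -2.31
-0.003 fx 0.01 fz -2.02
-0.002 fx -0.24 fz -1.03
-0.001 fx -0.09 fz -1.18
0.0 fx -0.16 fz -1.36
0.001 fx -3.21 fz 0.12
0.002 fx -9.52 fz 2.69
slid t 33.7 ee [ 0.6355 -0.1848  0.2055] F [-9.2  -2.77  2.49] w 0.0131
```

Run:
```python
from h import *
exec(open("go.py").read().split("p=arm")[0].split("\n",1)[1])
arm.move_l(S(0.0,.2055),feed=.02); arm.sleep(.5); log("relieved")
arm.grip(.018); arm.grip(.036); arm.sleep(.5); log("open")
arm.move_l(S(0,.26),feed=.05); arm.move_l(S(0,.40),feed=.15); log("clear")
arm.move_to(S(-.12,.42),R(yw)); arm.sleep(1.0); log()
w=arm.snapshot("wrist")[:,:,::-1];s=arm.snapshot("scene")[:,:,::-1]
cv2.imwrite("pics/end.png",np.vstack([cv2.resize(s[200:300,200:360],(800,500) ,interpolation=2)[:, :],]) if 0 else np.hstack([cv2.resize(w[60:280,240:500],(400,338),interpolation=2),cv2.resize(s[210:295,210:310],(398,338),interpolation=2)]))
```

```text
relieved t 34.45 ee [ 0.6346 -0.185   0.2055] F [-0.55 -1.14  0.16] w 0.0131
open t 35.74 ee [ 0.6345 -0.185   0.2055] F [-0.35  0.36 -0.44] w 0.0361
clear t 38.07 ee [ 0.6342 -0.1849  0.399 ] F [-0.66 -0.09  0.07] w 0.036
 t 39.62 ee [ 0.5171 -0.21    0.42  ] F [-0.44 -0.84  0.12] w 0.036
```

View pics/end.png

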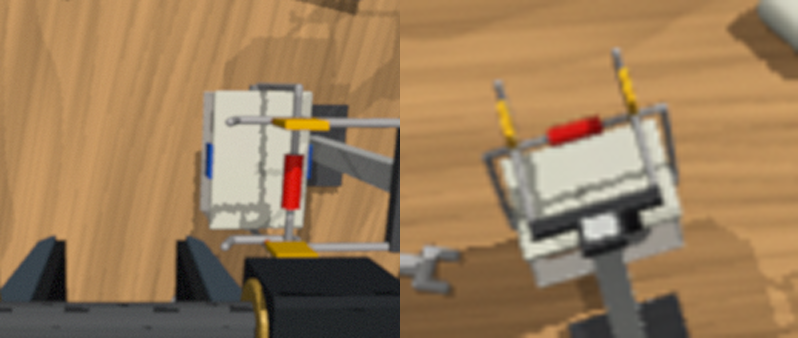

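The bar rests at the back of the covers, behind the gates, with the caddy hanging and the gripper clear. I'll check it is still, then sign off.

Run:
```python
from h import *
def d():
    a=[]
    for _ in range(5): a.append(arm.snapshot("scene")[205:300,205:315].astype(int)); arm.sleep(.12)
    return [int((abs(x-a[0]).max(2)>30).sum()) for x in a[1:]]
for _ in range(8):
    m=d(); print(m,arm.current_t())
    if max(m)<4: break
    arm.sleep(2)
print(arm.sign_off(),arm.current_t())
```

```text
[0, 0, 0, 0] 40.5583
the job is handed in; nothing more can be done
the job is handed in; nothing more can be done
```

The caddy hangs still on the twin-prong hook with its bail behind both spring gates. I judged the gates shut from the slide forces and camera views, not from a joint reading. I handed the job in at about 41 s; the hardest push I measured was about 17 N, down on the caddy while raising the bail.

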